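Square up the sample plates and hold the sprung clamp drawn to its mark

ROBOT

A 6-joint arm with a two-finger parallel gripper is mounted at the origin on the work surface. World frame = base frame: x ahead of the robot, y to its left, z up, the work surface at z = 0. Lengths are in m, angles in degrees, forces in N, time in s.
With the tool pointing down it reaches from about 0.35 to 0.875 m from the base axis. Payload 4.2 kg.
Tool frame: the origin (TCP) lies midway between the tips of the shut fingers; the grasp point (between the pads) lies 19 mm behind it; z points along the fingers, y is the line along which they close (so a half turn about z gives the same grasp; the last joint's range is limited). The gripper opens to 87 mm and grips with 3 to 60 N. Pads are 19 mm wide; open, the fingers measure 117 mm over their backs; the gripper's body (75 mm by 190 mm) begins 51 mm behind the grasp point.
Start: joints at [-62.475, 22.042, 0.453, 0, -68.411, -14.817], TCP at [0.138, -0.61, 0.223] pointing down, gripper open.
Joint ranges: [-179.83, 179.83], [-69.29, 118.12], [-61.27, 80.66], [-181.25, 117.63], [-171.15, -9.14], [-177.46, 177.46]. Speed limits (degrees/s): [159.86, 159.86, 180, 180, 180, 180].

INTERFACE

Orientations are given as a 3x3 rotation matrix whose columns are the frame's x, y, z axes.
In Python, from station import r, cams gives the robot as it stands.
- The arm moves only by the tool play_rows, never from a script. Its argument "commands" is text: rows parted by semicolons, each of 6 numbers parted by spaces: the shift along the world's x, y, z normalised to -1 to 1, where 1 is 30 mm, then the turn, a rotation vector about the world's x, y, z normalised to -1 to 1, where 1 is 0.15 rad. A call has 1 to 20 rows; each row shifts and turns the commanded pose from where the row before left it; what a row does not reach is not made up. A row lasts 1/10 s, in which the tool goes at most 50 mm and 8.59 degrees, less where a joint would pass 70% of its speed; a pose out of reach is approached as far as the arm can. A call with a number of a shift or a turn outside -1 to 1 is refused whole. A call with a gripper value outside its range is refused whole. "grip" is the finger opening in mm, from 0 to 87, set as the call begins (left out, the last holds). The fingers move at their own pace and stop on an object; the grip force is fixed at half the most. Time passes only in rows, so rows that do not move let the fingers close. It gives the time, the measured TCP pose, the force, the opening and the grip force at its end, in the units of the state.
- r.sense(): the state, without advancing time (a new reading comes with each control period).
- cams.capture(name): name is "scene" or "top" or "wrist"; returns (picture, depth): 480x640x3 uint8, blue, green, red; 480x640 float32, m along the optical axis (not along the pixel's ray), 0 where there is no reading.
- cams.camera_info(name): a dict with "mtx" (3x3 intrinsics, pixels), "R" (3x3) and "t" (3): a world point X has camera coordinates R X + t. Camera axes: x right, y down, z forward; pixel columns grow to the right and rows downward; lengths in m; the calibration is good to about 2 mm. The wrist camera is an equidistant fisheye: a pixel r from the principal point sees the ray r / f radians off the axis. A picture is of the moment at which its call begins: read the wrist's pose just before it. camera_info takes no time and is no camera call; for the wrist camera it gives the pose at the moment of the call.
- r.finish_job(): hands the job in; it is judged then, once.
The state is a dict: "time_s": time; "joints": joint angles; "joint_velocities": joint speeds; "effort": joint torques, N m; "tcp_pos": TCP position; "ee_rot": TCP orientation; "wrist_force": force on the tool from outside, world axes, zero at the start; "moment": the same for the moment, N m; "gripper_width": opening from 0.0 (shut) to 1.0 (fully open); "gripper_force": force on a finger pad.
Only numpy, scipy, OpenCV 4.12 (cv2) and the standard library are available. Lean on these libraries where they do the work, as an engineer would, in place of code of your own. Each camera call takes 0.05 s, during which the arm holds its last target. There are 200 camera calls.

TASK

Finish the pile on the clamp's ledge: set the two loose sample plates, wells up and level all the way, on the plate already lying there, so that the edges of all three are flush all round and the pile stays square in its scribed corners. Then take the clamp's upright handle and pull its sprung rod out to its length mark, until the whole black ring just shows at the mouth of the tube, and keep holding it there so that I can slide the pile into the open bay: you finish while holding it, no further out and no further in. Leave the other things on the bench where they are.

Things in the scene. Friction and masses are not known exactly. Their poses are not given: they have to be found in the camera images.
- clamp: Sprung plate clamp, a low grey metal jig fixed to the bench. Origin: on the bench under the axis of its pull rod; z up. Bed 12 mm thick, x -130 to 40, y -25 to 125 mm (own frame), with a tail x +-30 out to y -110. The bed's front (x -130 to -35) is the bare, flat loading ledge.
- bay (a point): Centre of the clamp bay's floor (clamp frame x 0, y 64, z 12 mm), behind the ledge and open to it. End wall at y 108 to 120, 57 mm high; jaw plate 54 mm wide, 59 mm high, at y 73 to 83 when the rod is at rest, moving with it along -y; rear rail 32 mm high at x 32 to 38. All heights above the bench.
- ledge (a point): Centre of the pile's place on the ledge's top, 12 mm above the bench (clamp frame x -88, y 64 mm), between four scribed corners 58 mm apart along the clamp's x and 88 mm along its y. Axes as the clamp's: the pile's 84 mm side lies along y, its 54 mm side along x.
- tube_mouth (a point): Centre of the spring tube's mouth, on the rod's axis, 42 mm above the bench (clamp frame x 0, y -100 mm). The rod comes out here along the clamp's -y. The tube (28 mm diameter, cap 34 mm) runs from here to a block at y -30 to -10, x +-23, 64 mm high.
- draw_rod (a joint): How far the steel rod (12 mm diameter) is drawn out of the tube along the clamp's -y, in m: 0 at rest, 0.080 at its stop. The inner spring pulls back with 4 N at rest and 1 N more per 10 mm: let go, it runs back. Length mark: a black ring 4 mm wide on the rod, hidden at rest; at 0.065 (10.5 N) it has just come out whole, its inner edge level with the mouth.
- handle (a point): Middle of the grip of the handle, an upright round bright metal post of 18 mm diameter, on the rod's outer end: grip from 53 to 103 mm above the bench, under a 26 mm cap ending at 111 mm; a 22 mm cube below joins it to the rod. This point: on the post's axis, 84 mm above the bench; axes as the clamp's. At rest it is 35 mm beyond the tube's mouth (clamp frame x 0, y -135 mm).
- plate_a: White plastic sample plate, a flat slab 84 x 54 x 18 mm with six round wells, flush on top. Origin: centre of its underside; x along the 84 mm side, y along the 54 mm side, z up (wells up). About 50 to 105 g. It lies already on the clamp's ledge, within the scribed corners: the bottom of the pile.
- plate_b: White plastic sample plate, a flat slab 84 x 54 x 18 mm with six round wells, flush on top. Origin: centre of its underside; x along the 84 mm side, y along the 54 mm side, z up (wells up). About 50 to 105 g. Starts loose, flat on the bench, left or right of the clamp; alike plate_c.
- plate_c: White plastic sample plate, a flat slab 84 x 54 x 18 mm with six round wells, flush on top. Origin: centre of its underside; x along the 84 mm side, y along the 54 mm side, z up (wells up). About 50 to 105 g. Starts loose, flat on the bench, left or right of the clamp; alike plate_b.
- mug: Bystander, to be left alone: dark blue mug; origin at the centre of its underside.
- tape: Bystander, to be left alone: roll of yellow tape lying flat; origin at the centre of its underside.
- carousel_disc: Bystander, to be left alone: white plastic disc of 170 mm diameter with a ring of holes, lying flat, 6 mm thick; origin at the centre of its underside.
- box_blue: Bystander, to be left alone: blue box, 150 x 85 x 34 mm high; origin at the centre of its underside.
- screwdriver: Bystander, to be left alone: screwdriver lying on the bench, about 170 mm long.
- cutters: Bystander, to be left alone: wire cutters with red handles lying down, about 150 mm long; origin at the centre of its underside.
- wash_bottle: Bystander, to be left alone: white bottle, 60 mm diameter, 160 mm tall; origin at the centre of its underside.
- vial: Bystander, to be left alone: small pale jar with a white cap, 32 mm diameter, 55 mm tall; origin at the centre of its underside.
There are look-alikes about, which are no part of the job. What is shaped like the plate_b but orange is not meant. What is shaped like the plate_c but orange is not meant.

How it is judged (in metres and radians):
On the way, in this order (a step that is already met when the one before it is completed fails the run):
1. the three plates stand let go in a flush pile on the ledge, before the rod is drawn (x of plate_a in the frame of clamp between -0.098 and -0.078 m and y of plate_a in the frame of clamp between 0.054 and 0.074 m and z of plate_a in the frame of clamp between 0.009 and 0.015 m and angle between the x axis of plate_a and the y axis of clamp, either way round below 0.12 rad and x of plate_b in the frame of plate_a between -0.005 and 0.005 m and y of plate_b in the frame of plate_a between -0.005 and 0.005 m and angle between the x axis of each of plate_b, plate_c and the x axis of plate_a, either way round below 0.1 rad and x of plate_c in the frame of plate_a between -0.005 and 0.005 m and y of plate_c in the frame of plate_a between -0.005 and 0.005 m and angle between each of plate_a, plate_b, plate_c's own z axis and vertical below 0.08 rad and linear speed of each of plate_a, plate_b, plate_c below 0.03 m/s and contact force between each of the arm, the fingers and plate_a below 0.3 N and contact force between each of the arm, the fingers and plate_b below 0.3 N and contact force between each of the arm, the fingers and plate_c below 0.3 N and ((z of plate_b in the frame of plate_a between 0.015 and 0.021 m and z of plate_c in the frame of plate_a between 0.033 and 0.039 m) or (z of plate_c in the frame of plate_a between 0.015 and 0.021 m and z of plate_b in the frame of plate_a between 0.033 and 0.039 m)) and value of joint draw_rod below 0.03 m), for 0.3 s.
2. the rod is drawn to its length mark by the fingers on the handle (value of joint draw_rod between 0.06 and 0.07 m and velocity of joint draw_rod between -0.01 and 0.01 m/s and contact force between the fingers and draw_rod above 4 N and distance between the grasp point and handle below 0.045 m and contact force between each of plate_a, plate_b, plate_c and draw_rod below 0.3 N), for 0.2 s.
At the end, for the whole second after the job is handed in: Fingers hold the handle (over 4 N), rod still at its mark (0.065 m, within 5 mm); plate_a on the ledge within 10 mm and 0.12 rad of its place; plate_b and plate_c on it in either order, wells up, within 5 mm and 0.10 rad of plate_a; pile at rest, untouched by the robot (all of step 2 and x of plate_a in the frame of clamp between -0.098 and -0.078 m and y of plate_a in the frame of clamp between 0.054 and 0.074 m and z of plate_a in the frame of clamp between 0.009 and 0.015 m and angle between the x axis of plate_a and the y axis of clamp, either way round below 0.12 rad and x of plate_b in the frame of plate_a between -0.005 and 0.005 m and y of plate_b in the frame of plate_a between -0.005 and 0.005 m and angle between the x axis of each of plate_b, plate_c and the x axis of plate_a, either way round below 0.1 rad and x of plate_c in the frame of plate_a between -0.005 and 0.005 m and y of plate_c in the frame of plate_a between -0.005 and 0.005 m and angle between each of plate_a, plate_b, plate_c's own z axis and vertical below 0.08 rad and linear speed of each of plate_a, plate_b, plate_c below 0.03 m/s and contact force between each of the arm, the fingers and plate_a below 0.3 N and contact force between each of the arm, the fingers and plate_b below 0.3 N and contact force between each of the arm, the fingers and plate_c below 0.3 N and ((z of plate_b in the frame of plate_a between 0.015 and 0.021 m and z of plate_c in the frame of plate_a between 0.033 and 0.039 m) or (z of plate_c in the frame of plate_a between 0.015 and 0.021 m and z of plate_b in the frame of plate_a between 0.033 and 0.039 m))); the arm keeps its last pose, push and grip.
It fails at once if a sample plate is tipped by more than about 30 degrees (angle between any of plate_a, plate_b, plate_c's own z axis and vertical above 0.55 rad).
It fails at once if a bystander is moved by more than 30 mm (distance of any of mug, tape, carousel_disc, box_blue, screwdriver, cutters, wash_bottle, vial from where it was at the start of the episode above 0.03 m).
It also fails if it takes over 64 s, if anything falls off the work surface, if the arm or the gripper's body presses on something with over 40 N, if the wrist force passes 120 N, or if a joint passes its speed limit or range.

## Working session

There is one attempt and no reset: what is moved stays moved. The work goes in short steps, Python scripts to look and compute and a tool call to move; the robot and the scene stay as the last step left them, time stands still between calls to the robot, and variables do not carry over. Pictures are saved under pics/ and viewed, at most 10 in all, crops included, and the job is handed in when it is done.

Besides the shell and the picture viewer there is one more tool, called after "Emit:" as name(argument=value, ...) on one line, values as JSON. play_rows: Moves the arm, as the interface text tells. Scaled input: -1 to 1 covers 30 mm each way for a shift and 0.15 rad each way for a turn. Its arguments: {"type":"object","properties":{"commands":{"type":"string"},"grip":{"type":"number"}},"required":["commands"]}

```bash
ls; mkdir -p pics; python3 - <<'E'
from station import r,cams
import cv2,numpy as np
for n in("scene","top"):
    p,d=cams.capture(n); cv2.imwrite(f"pics/{n}0.png",p); np.save(f"pics/{n}0.npy",d)
    i=cams.camera_info(n); print(n,i["mtx"].tolist(),i["R"].round(3).tolist(),i["t"].round(3).tolist())
print(r.sense())
E
```

```text
pics
scene [[608.5350637903503, 0.0, 314.32678557950516], [0.0, 608.5350637903503, 235.3564515041108], [0.0, 0.0, 1.0]] [[0.658, 0.753, 0.0], [0.655, -0.572, -0.493], [-0.371, 0.324, -0.87]] [-0.427, -0.282, 1.699]
top [[577.1468427139098, 0.0, 326.65531462870945], [0.0, 577.1468427139098, 241.12365866994872], [0.0, 0.0, 1.0]] [[-0.017, -1.0, 0.014], [-0.981, 0.014, -0.196], [0.196, -0.017, -0.981]] [0.091, 0.553, 1.556]
{'time_s': 0.1, 'joints': array([-6.24740529e+01,  2.20865631e+01,  3.87710514e-01, -2.48548690e-02,
       -6.84129970e+01, -1.48170413e+01]), 'joint_velocities': array([ 0.05800845, -0.17132658,  0.17845621,  0.0985455 ,  0.10588099,
       -0.02467253]), 'effort': array([-2.72134162e-05, -3.91690600e+01,  1.87933767e+01,  4.23192680e+00,
        1.34221319e-02, -7.83059659e-05]), 'tcp_pos': array([ 0.13739594, -0.60915103,  0.22156872]), 'ee_rot': array([[-9.75535517e-01, -2.19841214e-01, -5.44456838e-04],
       [-2.19841861e-01,  9.75533638e-01,  1.91755341e-03],
       [ 1.09578691e-04,  1.99033586e-03, -9.99998013e-01]]), 'wrist_force': array([ 0.4901809 , -0.04743083, -0.94100594]), 'moment': array([-0.00287433,  0.0071695 , -0.02290907]), 'gripper_force': 0.0, 'gripper_width': 0.9998181453323844}
```

View pics/top0.png

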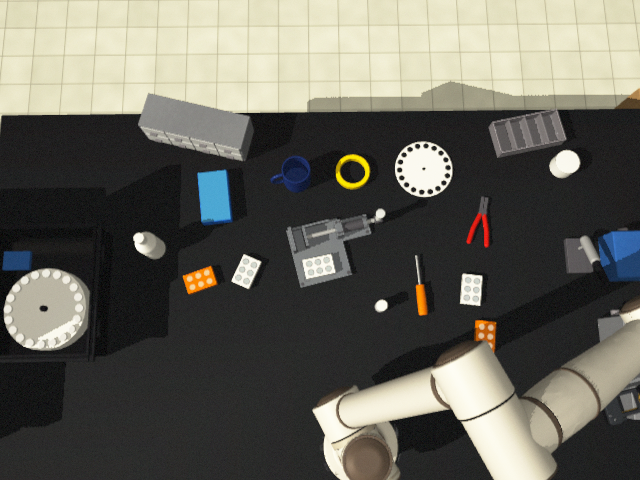

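View pics/scene0.png

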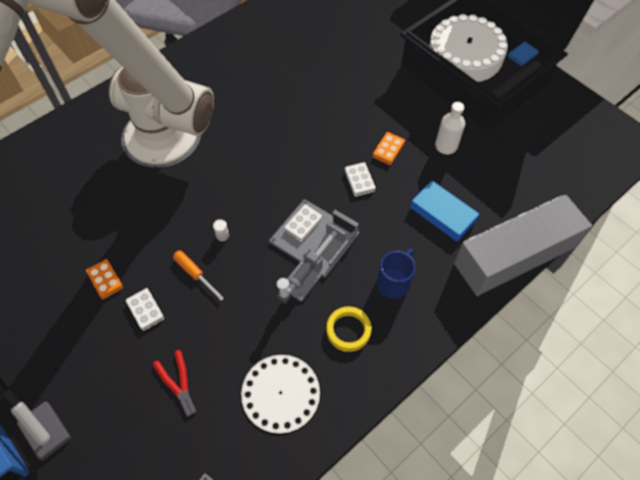

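```bash
cat > h.py <<'E'
import numpy as np,cv2
from station import r,cams
def world(n,d):
    i=cams.camera_info(n); K=i["mtx"]; v,u=np.indices(d.shape)
    c=np.stack([(u-K[0,2])/K[0,0]*d,(v-K[1,2])/K[1,1]*d,d],-1)
    return (c-i["t"])@i["R"]
def pix2plane(n,uv,z):
    i=cams.camera_info(n); uv=np.atleast_2d(uv); K=i["mtx"]
    g=np.c_[(uv-K[:2,2])/K[0,0],np.ones(len(uv))]@i["R"]; o=-i["R"].T@i["t"]
    return (o+g*((z-o[2])/g[:,2])[:,None])[:,:2]
def proj(n,X):
    i=cams.camera_info(n); c=np.atleast_2d(X)@i["R"].T+i["t"]; q=c@i["mtx"].T
    return q[:,:2]/q[:,2:]
E
python3 - <<'E'
from h import *
seeds={"L":(247,271,.018),"R":(472,289,.018),"A":(319,266,.030)}
X0={k:np.r_[pix2plane("top",s[:2],s[2])[0],s[2]] for k,s in seeds.items()}
for n in("top","scene"):
    p=cv2.imread(f"pics/{n}0.png"); d=np.load(f"pics/{n}0.npy"); W=world(n,d)
    hsv=cv2.cvtColor(p,cv2.COLOR_BGR2HSV)
    for k,x in X0.items():
        m=(np.linalg.norm(W[...,:2]-x[:2],axis=-1)<.06)&(abs(W[...,2]-x[2])<.006)&(hsv[...,2]>(110 if k!='A' else 165))
        v,u=np.nonzero(m); q=pix2plane(n,np.c_[u,v],x[2])*1000
        (c,s,a)=cv2.minAreaRect(q.astype(np.float32))
        if s[0]<s[1]: a-=90; s=s[::-1]
        print(n,k,np.round(c,1),np.round(s,1),"long axis deg",round(a,1),"z",W[m][:,2].mean().round(4),m.sum())
p=cv2.imread("pics/top0.png");d=np.load("pics/top0.npy");W=world("top",d)
crop=cv2.resize(p[190:350,170:510],None,fx=2.3,fy=2.3,interpolation=cv2.INTER_CUBIC);cv2.imwrite("pics/crop.png",crop)
# handle cap
for n in("top","scene"):
    W=world(n,np.load(f"pics/{n}0.npy"));x=pix2plane("top",(380,214),.111)[0]
    m=(np.linalg.norm(W[...,:2]-x,axis=-1)<.03)&(abs(W[...,2]-.111)<.008);print("cap",x,W[m].mean(0),m.sum())
    xc=X0["A"][:2]
    R=np.linalg.norm(W[...,:2]-xc,axis=-1)<.2
    for lo,hi,t in((.05,.0615,"endwall/jaw"),(.027,.036,"rail")):
        m=R&(W[...,2]>lo)&(W[...,2]<hi); print(t,W[m].mean(0) if m.sum() else 0,m.sum())
E
```

```text
top L [477.3 310.7] [84.4 55.3] long axis deg -24.5 z 0.018 500
top R [ 416.5 -322. ] [84.4 56.2] long axis deg -7.8 z 0.0175 508
top A [487.3 106.5] [83.8 54. ] long axis deg -78.5 z 0.0303 513
scene L [480.7 305.9] [86.5 55.6] long axis deg -24.6 z 0.017 521
scene R [ 418.8 -326.4] [86.  53.7] long axis deg -7.8 z 0.0173 742
scene A [489.9 102.4] [85.1 55.1] long axis deg -78.8 z 0.0292 597
cap [ 0.6157539  -0.06325129] [ 0.61741416 -0.06293783  0.11054294] 71
endwall/jaw [0.57205843 0.06377536 0.05546023] 419
rail [0.50514339 0.10865156 0.03103469] 543
cap [ 0.6157539  -0.06325129] [ 0.61944598 -0.06689651  0.10980057] 102
endwall/jaw [0.57816684 0.06961378 0.055273  ] 575
rail [0.51924633 0.10632667 0.03037929] 675
```

View pics/crop.png

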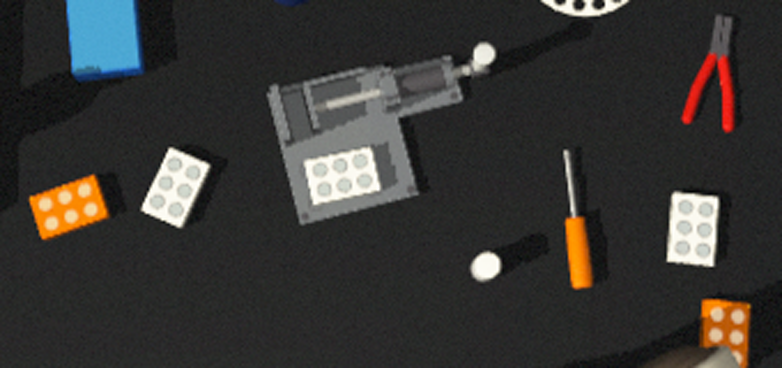

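Candidates in the top view: white six-well plates at (247,271) and (472,289), plus the one on the ledge at (319,266). The orange look-alikes at (200,279) and (485,334) are not meant. The crop confirms the two loose white plates, wells up. The handle cap is at (380,214).

Emit:
play_rows(commands=".93 .95 -.2 0 0 -.24;.93 .95 -.2 0 0 -.24;.93 .95 -.2 0 0 -.24;.93 .95 -.2 0 0 -.24;.93 .95 -.2 0 0 -.24;.93 .95 -.2 0 0 -.24;.93 .95 -.2 0 0 -.24;.93 .95 -.2 0 0 -.24;.93 .95 -.2 0 0 -.24;.93 .95 -.2 0 0 -.24;0 0 0 0 0 0;0 0 0 0 0 0", grip=87)

```text
time_s: 1.3
tcp_pos: [0.4167, -0.3239, 0.1621]
ee_rot: [[-0.991, 0.136, -0.001], [0.136, 0.991, 0.001], [0.001, 0.0, -1.0]]
wrist_force: [-0.2, 0.3, 0.7]
gripper_width: 0.998
gripper_force: 0.0
```

```bash
python3 - <<'E'
from h import *
s=r.sense(); i=cams.camera_info("wrist")
p,d=cams.capture("wrist"); cv2.imwrite("pics/w1.png",p); np.save("pics/w1.npy",d)
print(s["tcp_pos"],s["ee_rot"].round(4).tolist(),s["joints"].round(1))
print(i["mtx"].tolist(),i["R"].round(4).tolist(),(-i["R"].T@i["t"]).round(4), [k for k in i])
E
```

```text
[ 0.41668201 -0.32389125  0.16208372] [[-0.9908, 0.1356, -0.0012], [0.1356, 0.9908, 0.0005], [0.0013, 0.0003, -1.0]] [-20.2  15.8 -18.2  -0.  -56.1 -77.6]
[[371.64829954431775, 0.0, 319.87562190957715], [0.0, 371.64829954431775, 243.9393208694096], [0.0, 0.0, 1.0]] [[0.1345, 0.9909, 0.0002], [0.953, -0.1294, 0.2741], [0.2716, -0.0367, -0.9617]] [ 0.3425 -0.313   0.3261] ['mtx', 'R', 't']
```

View pics/w1.png

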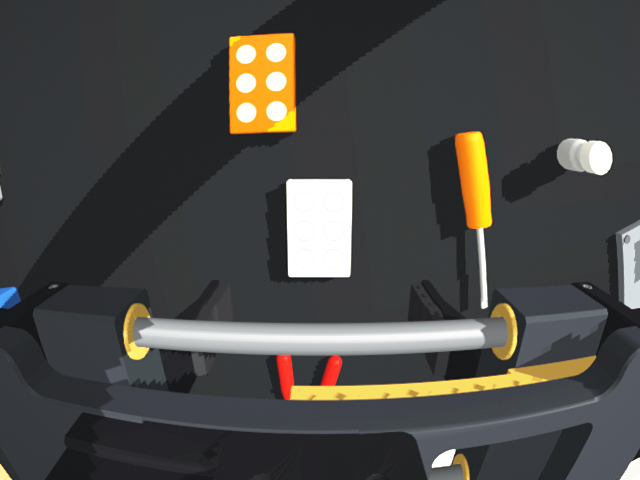

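The wrist view shows the white plate at (319,228), laterally midway between the fingers. Next I compute its pose with the fisheye model.

```bash
cat >> h.py <<'E'
def wpix(uv,z,i):
    uv=np.atleast_2d(uv).astype(float); q=(uv-i["mtx"][:2,2])/i["mtx"][0,0]; th=np.linalg.norm(q,axis=1,keepdims=True)+1e-12
    g=np.c_[q/th*np.sin(th),np.cos(th)]@i["R"]; o=-i["R"].T@i["t"]
    return (o+g*((z-o[2])/g[:,2])[:,None])[:,:2]
def wproj(X,i):
    c=np.atleast_2d(X)@i["R"].T+i["t"]; rr=np.linalg.norm(c[:,:2],axis=1); th=np.arctan2(rr,c[:,2])
    return i["mtx"][:2,2]+i["mtx"][0,0]*c[:,:2]*(th/rr)[:,None]
def wplate(p,i,xy,z,thr=150):
    """white plate top near world xy at height z in a wrist picture -> centre mm, size, long axis deg"""
    hsv=cv2.cvtColor(p,cv2.COLOR_BGR2HSV); m=((hsv[...,2]>thr)&(hsv[...,1]<50)).astype(np.uint8)
    m=cv2.morphologyEx(m,cv2.MORPH_OPEN,np.ones((3,3),np.uint8))
    n,l,st,ce=cv2.connectedComponentsWithStats(m); u,v=wproj([*xy,z],i)[0]
    k=1+np.argmin(np.where(st[1:,4]>800,np.hypot(*(ce[1:]-[u,v]).T),1e9))
    c=max(cv2.findContours((l==k).astype(np.uint8),cv2.RETR_EXTERNAL,cv2.CHAIN_APPROX_NONE)[0],key=len)[:,0]
    q=wpix(c,z,i)*1000; (c,s,a)=cv2.minAreaRect(q.astype(np.float32))
    if s[0]<s[1]: a-=90; s=s[::-1]
    return np.round(c,1),np.round(s,1),round(a,1),st[k]
E
python3 - <<'E'
from h import *
i=cams.camera_info("wrist"); p=cv2.imread("pics/w1.png")
for t in(150,200,230): print(wplate(p,i,(.417,-.324),.018,t))
s=r.sense(); print(wproj(np.array([s["tcp_pos"]+s["ee_rot"]@[0,y,0] for y in(-.0435,.0435)]),i))
E
```

```text
(array([ 415.9, -324.5]), array([85.8, 55.4]), -7.8, array([ 286,  179,   67,   98, 6318], dtype=int32))
(array([ 415.9, -324.5]), array([85.8, 54.9]), -7.8, array([ 286,  179,   66,   98, 6269], dtype=int32))
(array([ 415.9, -324.6]), array([85.8, 54.8]), -7.8, array([ 287,  179,   65,   98, 6203], dtype=int32))
[[229.96910357 298.90888758]
 [406.57019368 299.18115595]]
```

Emit:
play_rows(commands="0 0 -1 0 0 0;0 0 -1 0 0 0;0 0 -1 0 0 0;0 0 -1 0 0 0;0 0 -.7 0 0 0;0 0 -.4 0 0 0;0 0 -.1 0 0 0;0 0 0 0 0 0", grip=87)

```text
time_s: 2.15
tcp_pos: [0.4165, -0.3253, 0.0068]
ee_rot: [[-0.99, 0.138, 0.0], [0.138, 0.99, -0.0], [-0.0, -0.0, -1.0]]
wrist_force: [0.3, 0.6, -0.3]
gripper_width: 0.999
gripper_force: 0.0
```

Emit:
play_rows(commands="0 0 0 0 0 0;0 0 0 0 0 0;0 0 0 0 0 0;0 0 0 0 0 0;0 0 0 0 0 0;0 0 0 0 0 0;0 0 0 0 0 0;0 0 0 0 0 0", grip=45)

```text
time_s: 2.95
tcp_pos: [0.4167, -0.3247, 0.0068]
ee_rot: [[-0.99, 0.138, 0.0], [0.138, 0.99, -0.0], [-0.0, -0.0, -1.0]]
wrist_force: [-0.2, 1.8, 3.8]
gripper_width: 0.62
gripper_force: 30.0
```

Emit:
play_rows(commands="0 0 .5 0 0 0;0 0 1 0 0 0;0 0 1 0 0 0;0 0 1 0 0 0;0 0 1 0 0 0;0 0 .5 0 0 0;0 0 0 0 0 0")

```text
time_s: 3.65
tcp_pos: [0.4178, -0.3252, 0.1587]
ee_rot: [[-0.99, 0.138, 0.005], [0.138, 0.99, -0.002], [-0.005, -0.001, -1.0]]
wrist_force: [-0.0, -0.0, -0.7]
gripper_width: 0.619
gripper_force: 30.0
```

Emit:
play_rows(commands=".096 .976 0 0 0 .707;.096 .976 0 0 0 .707;.096 .976 0 0 0 .707;.096 .976 0 0 0 .707;.096 .976 0 0 0 .707;.096 .976 0 0 0 .707;.096 .976 0 0 0 .707;.096 .976 0 0 0 .707;.096 .976 0 0 0 .707;.096 .976 0 0 0 .707;.096 .976 0 0 0 .707;.096 .976 0 0 0 .707;.096 .976 0 0 0 .707;.096 .976 0 0 0 .707;.096 .976 0 0 0 .707;.096 .976 0 0 0 .707;.096 .976 0 0 0 .707;.096 .976 0 0 0 .707;0 0 0 0 0 0;0 0 0 0 0 0")

```text
time_s: 5.65
tcp_pos: [0.4674, 0.2022, 0.1548]
ee_rot: [[0.198, -0.98, -0.003], [-0.98, -0.198, -0.002], [0.001, 0.003, -1.0]]
wrist_force: [-1.4, 0.2, -0.3]
gripper_width: 0.616
gripper_force: 30.0
```

```bash
python3 - <<'E'
from h import *
s=r.sense(); i=cams.camera_info("wrist")
p,d=cams.capture("wrist"); cv2.imwrite("pics/w2.png",p)
print(s["tcp_pos"].round(4),s["ee_rot"].round(3).tolist(),s["joints"].round(1))
for t in(170,210,235):print(wplate(p,i,(.4885,.1045),.030,t))
# held plate top: bottom z = tcp-.0068
for t in(170,230):print("held",wplate(p,i,s["tcp_pos"][:2],s["tcp_pos"][2]-.0068+.018,t))
E
```

```text
[0.4674 0.2022 0.1548] [[0.198, -0.98, -0.003], [-0.98, -0.198, -0.002], [0.001, 0.003, -1.0]] [ 41.7  14.6 -21.1  -0.  -54.5 -30.2]
(array([487.6, 106.2]), array([84.6, 54.2]), -78.4, array([ 284,   58,   71,  108, 7542], dtype=int32))
(array([487.6, 105.8]), array([83.9, 53.8]), -78.8, array([ 284,   58,   71,  107, 4783], dtype=int32))
(array([487.7, 106. ]), array([83.6, 53.5]), -78.8, array([ 284,   58,   71,  107, 4248], dtype=int32))
held (array([471.2, 185.7]), array([54. , 47.7]), 11.5, array([ 257,  222,  126,  102, 9652], dtype=int32))
held (array([471.3, 186.1]), array([53. , 46.6]), 11.4, array([ 258,  224,  119,   99, 6087], dtype=int32))
```

View pics/w2.png

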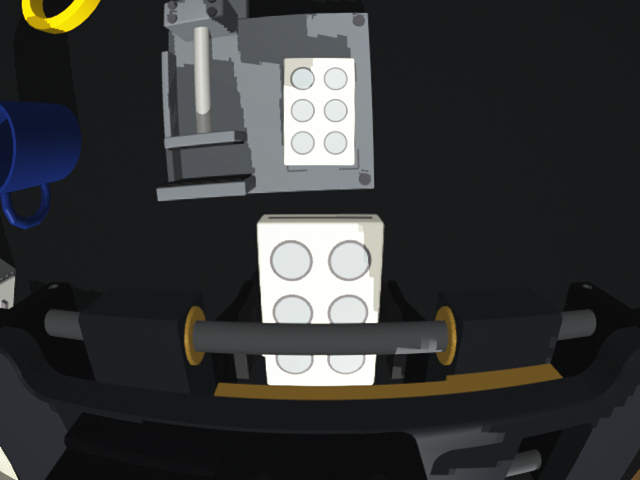

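Emit:
play_rows(commands=".17 -.8 0 0 0 0;.17 -.8 0 0 0 0;.17 -.8 0 0 0 0;.17 -.8 0 0 0 0;0 0 -.5 0 0 0;0 0 -1 0 0 0;0 0 -.8 0 0 0;0 0 -.5 0 0 0;0 0 -.4 0 0 0;0 0 -.3 0 0 0;0 0 0 0 0 0;0 0 0 0 0 0;0 0 0 0 0 0")

```text
time_s: 7.0
tcp_pos: [0.4892, 0.1064, 0.0522]
ee_rot: [[0.198, -0.98, 0.001], [-0.98, -0.198, 0.001], [-0.0, -0.001, -1.0]]
wrist_force: [0.2, -0.7, -0.4]
gripper_width: 0.614
gripper_force: 30.0
```

Emit:
play_rows(commands="-.04 -.02 -.2 0 0 0;0 0 -.16 0 0 0;0 0 -.1 0 0 0;0 0 0 0 0 0;0 0 0 0 0 0;0 0 0 0 0 0")

```text
time_s: 7.6
tcp_pos: [0.4877, 0.1059, 0.0378]
ee_rot: [[0.199, -0.98, 0.0], [-0.98, -0.199, 0.0], [-0.0, -0.0, -1.0]]
wrist_force: [0.4, -0.7, -0.3]
gripper_width: 0.615
gripper_force: 30.0
```

Emit:
play_rows(commands="0 0 -.05 0 0 0;0 0 0 0 0 0;0 0 0 0 0 0")

```text
time_s: 7.9
tcp_pos: [0.4879, 0.106, 0.0368]
ee_rot: [[0.199, -0.98, 0.001], [-0.98, -0.199, 0.0], [-0.0, -0.001, -1.0]]
wrist_force: [-0.7, 0.8, 4.3]
gripper_width: 0.616
gripper_force: 30.0
```

Emit:
play_rows(commands="0 0 0 0 0 0;0 0 0 0 0 0;0 0 0 0 0 0;0 0 0 0 0 0", grip=68)

```text
time_s: 8.3
tcp_pos: [0.4874, 0.1057, 0.036]
ee_rot: [[0.199, -0.98, -0.0], [-0.98, -0.199, -0.0], [0.0, 0.0, -1.0]]
wrist_force: [0.4, -0.1, 0.2]
gripper_width: 0.773
gripper_force: 0.0
```

Emit:
play_rows(commands="0 0 .4 0 0 0;0 0 1 0 0 0;0 0 1 0 0 0;0 0 1 0 0 0;0 .5 .6 0 0 0;-.17 .9 0 0 0 0;-.17 .9 0 0 0 0;-.17 .9 0 0 0 0;0 0 0 0 0 0;0 0 0 0 0 0")

```text
time_s: 9.3
tcp_pos: [0.4719, 0.202, 0.156]
ee_rot: [[0.2, -0.98, -0.001], [-0.98, -0.2, -0.0], [0.0, 0.001, -1.0]]
wrist_force: [-0.6, -0.0, 0.8]
gripper_width: 0.78
gripper_force: 0.0
```

```bash
python3 - <<'E'
from h import *
s=r.sense(); i=cams.camera_info("wrist")
p,d=cams.capture("wrist"); cv2.imwrite("pics/w3.png",p)
print(s["tcp_pos"].round(4),s["ee_rot"].round(3).tolist())
for t in(170,210,235):print(wplate(p,i,(.4885,.1045),.048,t))
u,v=wproj([.4885,.1045,.04],i)[0].astype(int)
cv2.imwrite("pics/w3c.png",cv2.resize(p[max(v-90,0):v+100,u-110:u+110],None,fx=3,fy=3))
E
```

```text
[0.4719 0.202  0.156 ] [[0.2, -0.98, -0.001], [-0.98, -0.2, -0.0], [0.0, 0.001, -1.0]]
(array([511.2,  94.6]), array([152. , 115.7]), -76.2, array([  217,     0,   162,   194, 20198], dtype=int32))
(array([510.7,  95.3]), array([149.8, 114.7]), -76.0, array([  218,     0,   161,   194, 19114], dtype=int32))
(array([487.9, 106.8]), array([85.3, 55. ]), -78.8, array([ 287,   55,   77,  115, 8678], dtype=int32))
```

View pics/w3c.png

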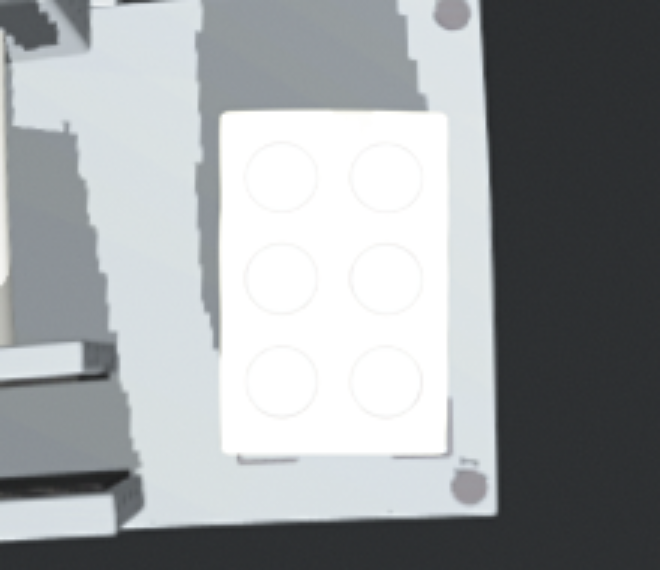

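Plate b sits flush on plate a, to within about 1 mm, inside the scribed corners. Next is the left plate.

Emit:
play_rows(commands=".02 .45 0 0 0 .785;.02 .45 0 0 0 .785;.02 .45 0 0 0 .785;.02 .45 0 0 0 .785;.02 .45 0 0 0 .785;.02 .45 0 0 0 .785;.02 .45 0 0 0 .785;.02 .45 0 0 0 .785;0 0 0 0 0 0;0 0 0 0 0 0", grip=87)

```text
time_s: 10.35
tcp_pos: [0.477, 0.3088, 0.1559]
ee_rot: [[0.908, -0.419, -0.001], [-0.419, -0.908, -0.001], [-0.0, 0.001, -1.0]]
wrist_force: [-0.6, -0.9, 0.3]
gripper_width: 0.998
gripper_force: 0.0
```

```bash
python3 - <<'E'
from h import *
s=r.sense(); i=cams.camera_info("wrist")
p,d=cams.capture("wrist"); cv2.imwrite("pics/w4.png",p)
print(s["tcp_pos"].round(4),s["ee_rot"].round(3).tolist(),s["joints"].round(1))
for t in(170,210,235):print(wplate(p,i,(.477,.3095),.018,t))
E
```

```text
[0.477  0.3088 0.1559] [[0.908, -0.419, -0.001], [-0.419, -0.908, -0.001], [-0.0, 0.001, -1.0]] [ 49.2  19.8 -13.1  -0.  -57.1  16. ]
(array([478.6, 311. ]), array([85.1, 54.8]), -24.4, array([ 284,  180,   67,   99, 6392], dtype=int32))
(array([478.4, 311.1]), array([84.2, 54.6]), -24.7, array([ 284,  181,   67,   98, 6318], dtype=int32))
(array([478. , 311.3]), array([83.8, 53.9]), -24.4, array([ 284,  182,   66,   97, 5929], dtype=int32))
```

Emit:
play_rows(commands=".03 .06 -.5 0 0 0;0 0 -1 0 0 0;0 0 -1 0 0 0;0 0 -1 0 0 0;0 0 -.9 0 0 0;0 0 -.5 0 0 0;0 0 -.08 0 0 0;0 0 0 0 0 0;0 0 0 0 0 0")

```text
time_s: 11.3
tcp_pos: [0.4787, 0.3119, 0.008]
ee_rot: [[0.909, -0.416, 0.002], [-0.416, -0.909, 0.001], [0.001, -0.002, -1.0]]
wrist_force: [0.1, -0.3, 0.3]
gripper_width: 0.997
gripper_force: 0.0
```

Emit:
play_rows(commands="0 0 0 0 0 0;0 0 0 0 0 0;0 0 0 0 0 0;0 0 0 0 0 0;0 0 0 0 0 0;0 0 0 0 0 0;0 0 0 0 0 0;0 0 0 0 0 0", grip=45)

```text
time_s: 12.1
tcp_pos: [0.4779, 0.3115, 0.0069]
ee_rot: [[0.909, -0.416, -0.0], [-0.416, -0.909, -0.0], [-0.0, 0.0, -1.0]]
wrist_force: [-0.5, -0.2, 1.5]
gripper_width: 0.615
gripper_force: 30.0
```

Emit:
play_rows(commands="0 0 .5 0 0 0;0 0 1 0 0 0;0 0 1 0 0 0;0 0 1 0 0 0;0 0 .5 0 0 0;.04 -.856 0 0 0 -.785;.04 -.856 0 0 0 -.785;.04 -.856 0 0 0 -.785;.04 -.856 0 0 0 -.785;.04 -.856 0 0 0 -.785;.04 -.856 0 0 0 -.785;.04 -.856 0 0 0 -.785;.04 -.856 0 0 0 -.785;0 0 0 0 0 0;0 0 0 0 0 0;0 0 -.4 0 0 0;0 0 -.4 0 0 0;0 0 -.2 0 0 0;0 0 0 0 0 0;0 0 0 0 0 0")

```text
time_s: 14.1
tcp_pos: [0.4878, 0.1067, 0.0971]
ee_rot: [[0.2, -0.98, 0.0], [-0.98, -0.2, 0.0], [0.0, -0.0, -1.0]]
wrist_force: [0.3, 0.3, -0.5]
gripper_width: 0.616
gripper_force: 30.0
```

Emit:
play_rows(commands="0 -.02 -.6 0 0 0;0 0 -.5 0 0 0;0 0 -.25 0 0 0;0 0 0 0 0 0;0 0 0 0 0 0;0 0 0 0 0 0")

```text
time_s: 14.7
tcp_pos: [0.4882, 0.1059, 0.0572]
ee_rot: [[0.199, -0.98, 0.002], [-0.98, -0.199, 0.001], [-0.0, -0.002, -1.0]]
wrist_force: [-0.5, -0.0, -1.5]
gripper_width: 0.615
gripper_force: 30.0
```

Emit:
play_rows(commands="-.01 0 -.05 0 0 0;0 0 -.03 0 0 0;0 0 0 0 0 0;0 0 0 0 0 0")

```text
time_s: 15.1
tcp_pos: [0.4876, 0.1057, 0.0549]
ee_rot: [[0.199, -0.98, 0.001], [-0.98, -0.199, 0.0], [-0.0, -0.001, -1.0]]
wrist_force: [-1.8, 0.2, 5.8]
gripper_width: 0.618
gripper_force: 30.0
```

Emit:
play_rows(commands="0 0 0 0 0 0;0 0 0 0 0 0;0 0 0 0 0 0;0 0 0 0 0 0", grip=68)

```text
time_s: 15.5
tcp_pos: [0.4872, 0.1055, 0.0538]
ee_rot: [[0.198, -0.98, -0.0], [-0.98, -0.198, -0.0], [0.0, 0.0, -1.0]]
wrist_force: [-0.5, -0.5, 0.5]
gripper_width: 0.773
gripper_force: 0.0
```

Emit:
play_rows(commands="0 0 .4 0 0 0;0 0 1 0 0 0;0 0 1 0 0 0;0 0 1 0 0 0;-.17 .9 0 0 0 0;-.17 .9 0 0 0 0;-.17 .9 0 0 0 0;-.1 .5 0 0 0 0;0 0 0 0 0 0;0 0 0 0 0 0")

```text
time_s: 16.5
tcp_pos: [0.4687, 0.2012, 0.1556]
ee_rot: [[0.199, -0.98, -0.001], [-0.98, -0.199, -0.001], [0.001, 0.001, -1.0]]
wrist_force: [-0.2, -1.0, 0.6]
gripper_width: 0.776
gripper_force: 0.0
```

```bash
python3 - <<'E'
from h import *
s=r.sense(); i=cams.camera_info("wrist")
p,d=cams.capture("wrist"); cv2.imwrite("pics/w5.png",p)
print(s["tcp_pos"].round(4),s["ee_rot"].round(3).tolist())
for t in(220,240,250):print(wplate(p,i,(.4885,.1045),.066,t))
u,v=wproj([.4885,.1045,.05],i)[0].astype(int)
cv2.imwrite("pics/w5c.png",cv2.resize(p[max(v-90,0):v+100,u-130:u+90],None,fx=3,fy=3))
E
```

```text
[0.4687 0.2012 0.1556] [[0.199, -0.98, -0.001], [-0.98, -0.199, -0.001], [0.001, 0.001, -1.0]]
(array([506.6, 105.4]), array([123.3, 107. ]), -76.0, array([  214,    15,   161,   179, 19088], dtype=int32))
(array([487.9, 105.7]), array([84.4, 54.4]), -78.4, array([ 281,   48,   81,  122, 9779], dtype=int32))
(array([487.8, 105.7]), array([84.4, 54.3]), -78.5, array([ 281,   48,   81,  122, 9217], dtype=int32))
```

View pics/w5c.png

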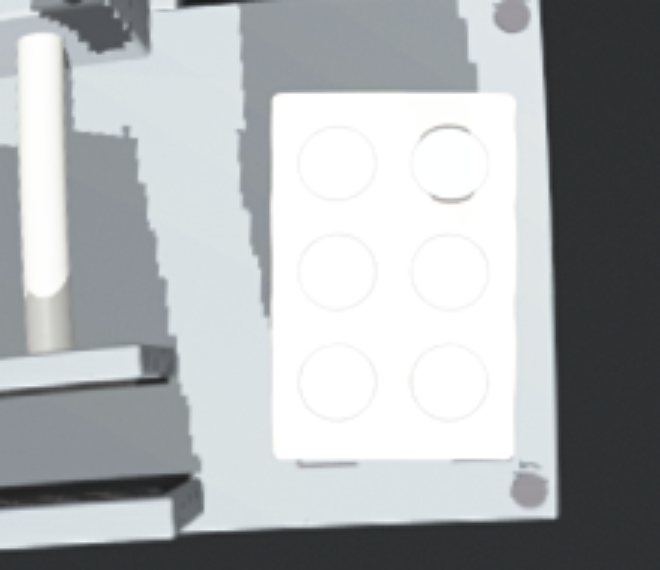

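The pile is flush: the top plate's centre is within about 1 mm and 0.3° of plate a. Next I measure the clamp's axis direction from its bed edges in this picture.

```bash
python3 - <<'E'
from h import *
i=cams.camera_info("wrist"); g=cv2.cvtColor(cv2.imread("pics/w5.png"),cv2.COLOR_BGR2GRAY).astype(int)
u0=int(wproj([.4885,.1045,.05],i)[0][0]);v0=int(wproj([.4885,.1045,.05],i)[0][1])
A=[]
for v in range(max(v0-90,0)+10,v0+70):
    row=g[v,u0+30:u0+110]; k=np.argmin(np.diff(row)); A.append((u0+30+k+.5,v))
q=wpix(np.array(A),.012,i)*1000
l=cv2.fitLine(q.astype(np.float32),cv2.DIST_HUBER,0,.01,.01).ravel(); ang=np.degrees(np.arctan2(l[1],l[0]))%180; print("front edge dir",ang,"pt",l[2:], q[0],q[-1])
yaw=np.radians(ang-90); R=np.array([[np.cos(yaw),-np.sin(yaw)],[np.sin(yaw),np.cos(yaw)]])
B=[]
for u in range(u0+10,u0+45):
    c=g[v0+60:v0+110,u]; k=np.argmin(np.diff(c)); B.append((u,v0+60+k+.5))
qb=wpix(np.array(B),.012,i)*1000
x0=np.median((q@R)[:,0])+130; y0=np.median((qb@R)[:,1])-125
print("yaw",np.degrees(yaw),"origin",R@[x0,y0],"A in clamp",np.array([487.7,106])@R-[x0,y0],"handle",R@[x0,y0-135], "spread",np.std((q@R)[:,0]),np.std((qb@R)[:,1]))
print("-y dir",-R[:,1])
E
```

```text
front edge dir 103.7793 pt [447.4563   86.79169] [463.24937734  24.30533597] [432.5764709  147.74660818]
yaw 13.779296 origin [586.01021581  67.55485497] A in clamp [-86.3238955  60.7544837] handle [618.16485934 -63.55990358] spread 0.23915777302302638 0.26139301860046626
-y dir [ 0.23818254 -0.97122043]
```

Emit:
play_rows(commands=".414 -.735 .1 0 0 -.85;.414 -.735 .1 0 0 -.85;.414 -.735 .1 0 0 -.85;.414 -.735 .1 0 0 -.85;.414 -.735 .1 0 0 -.85;.414 -.735 .1 0 0 -.85;.414 -.735 .1 0 0 -.85;.414 -.735 .1 0 0 -.85;.414 -.735 .1 0 0 -.85;.414 -.735 .1 0 0 -.85;.414 -.735 .1 0 0 -.85;.414 -.735 .1 0 0 -.85;0 0 0 0 0 0;0 0 0 0 0 0", grip=50)

```text
time_s: 17.95
tcp_pos: [0.6174, -0.0644, 0.1914]
ee_rot: [[-0.971, -0.237, -0.001], [-0.237, 0.971, 0.0], [0.001, 0.0, -1.0]]
wrist_force: [0.3, 0.4, -0.1]
gripper_width: 0.578
gripper_force: 0.0
```

```bash
python3 - <<'E'
from h import *
s=r.sense(); i=cams.camera_info("wrist")
p,d=cams.capture("wrist"); cv2.imwrite("pics/w6.png",p)
print(s["tcp_pos"].round(4),s["ee_rot"].round(3).tolist(),s["joints"].round(1))
print(wproj(np.array([[.618,-.0634,.111],[.618,-.0634,.053]]),i))
E
```

```text
[ 0.6174 -0.0644  0.1914] [[-0.971, -0.237, -0.001], [-0.237, 0.971, 0.0], [0.001, 0.0, -1.0]] [  9.   22.9  -2.8  -0.  -64.4 -85.2]
[[320.0841855  252.07076025]
 [320.030567   231.64597501]]
```

View pics/w6.png

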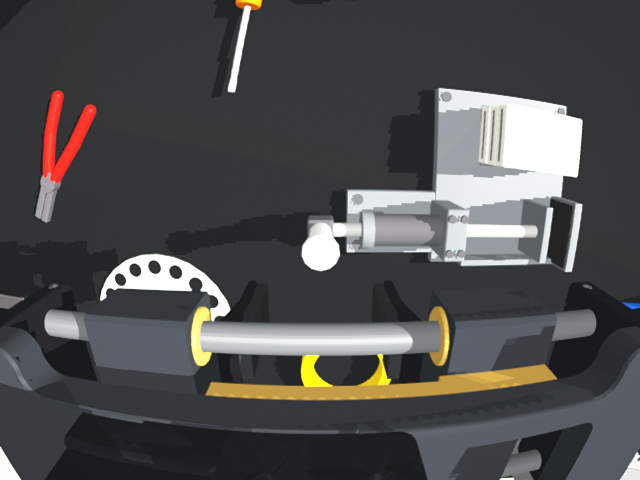

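The handle cap is at (320,252), exactly as predicted, and the pile is three plates high and neat. Going down and closing on the post.

Emit:
play_rows(commands=".01 .02 -.6 0 0 0;0 0 -1 0 0 0;0 0 -1 0 0 0;0 0 -.8 0 0 0;0 0 -.5 0 0 0;0 0 -.3 0 0 0;0 0 0 0 0 0;0 0 0 0 0 0")

```text
time_s: 18.8
tcp_pos: [0.6187, -0.0622, 0.0668]
ee_rot: [[-0.971, -0.239, 0.001], [-0.239, 0.971, -0.0], [-0.001, -0.0, -1.0]]
wrist_force: [0.7, 1.0, 0.4]
gripper_width: 0.571
gripper_force: 0.0
```

Emit:
play_rows(commands="0 0 0 0 0 0;0 0 0 0 0 0;0 0 0 0 0 0;0 0 0 0 0 0;0 0 0 0 0 0;0 0 0 0 0 0;0 0 0 0 0 0;0 0 0 0 0 0", grip=5)

```text
time_s: 19.6
tcp_pos: [0.6189, -0.0641, 0.0665]
ee_rot: [[-0.971, -0.238, 0.001], [-0.238, 0.971, -0.002], [-0.001, -0.002, -1.0]]
wrist_force: [1.7, -5.0, 0.2]
gripper_width: 0.283
gripper_force: 30.0
```

The opening is 24.6 mm, not 18, so the pads must be catching the 26 mm cap. I'll reopen a little, lower and regrip.

Emit:
play_rows(commands="0 0 0 0 0 0;0 0 0 0 0 0;0 0 0 0 0 0;0 0 -.1 0 0 0;0 0 -.1 0 0 0;0 0 -.03 0 0 0;0 0 0 0 0 0;0 0 0 0 0 0", grip=35)

```text
time_s: 20.4
tcp_pos: [0.6183, -0.0624, 0.059]
ee_rot: [[-0.971, -0.238, -0.0], [-0.238, 0.971, -0.0], [0.0, -0.0, -1.0]]
wrist_force: [0.7, -0.3, 0.0]
gripper_width: 0.402
gripper_force: 0.0
```

Emit:
play_rows(commands="0 0 0 0 0 0;0 0 0 0 0 0;0 0 0 0 0 0;0 0 0 0 0 0;0 0 0 0 0 0;0 0 0 0 0 0;0 0 0 0 0 0;0 0 0 0 0 0", grip=5)

```text
time_s: 21.2
tcp_pos: [0.6188, -0.0641, 0.0592]
ee_rot: [[-0.971, -0.238, 0.001], [-0.238, 0.971, -0.002], [-0.001, -0.002, -1.0]]
wrist_force: [2.3, -6.1, -1.1]
gripper_width: 0.281
gripper_force: 30.0
```

Still 24.4 mm at 30 N on both pads, so the finger shanks bear on the cap, as any upright approach would. The grip is firm and the pull acts directly against the finger. I'll draw slowly and watch the force rise.

Emit:
play_rows(commands=".024 -.097 0 0 0 0;.048 -.194 0 0 0 0;.048 -.194 0 0 0 0;.048 -.194 0 0 0 0;.048 -.194 0 0 0 0;.024 -.097 0 0 0 0;0 0 0 0 0 0;0 0 0 0 0 0;0 0 0 0 0 0")

```text
time_s: 22.1
tcp_pos: [0.625, -0.0899, 0.0591]
ee_rot: [[-0.971, -0.239, -0.001], [-0.239, 0.971, 0.002], [0.0, 0.002, -1.0]]
wrist_force: [-2.0, 5.7, 2.6]
gripper_width: 0.276
gripper_force: 30.0
```

Emit:
play_rows(commands=".024 -.097 0 0 0 0;.048 -.194 0 0 0 0;.048 -.194 0 0 0 0;.048 -.194 0 0 0 0;.048 -.194 0 0 0 0;.048 -.194 0 0 0 0;.024 -.097 0 0 0 0;0 0 0 0 0 0;0 0 0 0 0 0;0 0 0 0 0 0;0 0 0 0 0 0")

```text
time_s: 23.2
tcp_pos: [0.6333, -0.1238, 0.0591]
ee_rot: [[-0.971, -0.239, -0.002], [-0.239, 0.971, 0.003], [0.001, 0.003, -1.0]]
wrist_force: [-2.6, 9.6, 3.1]
gripper_width: 0.279
gripper_force: 30.0
```

```bash
python3 - <<'E'
from h import *
s=r.sense(); print(s["tcp_pos"].round(4),s["wrist_force"].round(1))
T=np.array([.586,.0676,0]); y=np.radians(13.78); R=np.array([[np.cos(y),-np.sin(y),0],[np.sin(y),np.cos(y),0],[0,0,1]])
print("draw from tcp", -(R.T@(s["tcp_pos"]-T))[1]-.135, "x", (R.T@(s["tcp_pos"]-T))[0])
a=[]
for n,off in(("top",0),("scene",0)):
    p,d=cams.capture(n); X=T+np.array([[0,-.1,.042],[0,-.15,.042]])@R.T; uv=proj(n,X); u,v=uv.mean(0).astype(int); print(n,uv.round(1).tolist())
    a.append(cv2.resize(p[v-25:v+25,u-33:u+33],None,fx=6,fy=6,interpolation=cv2.INTER_CUBIC))
i=cams.camera_info("wrist"); p,d=cams.capture("wrist"); cv2.imwrite("pics/w7.png",p)
uv=wproj(X,i); u,v=uv.mean(0).astype(int); print("wrist",uv.round(1).tolist(),u,v)
c=cv2.resize(p[max(v-50,0):v+50,u-66:u+66],None,fx=6,fy=6)[:300]
cv2.imwrite("pics/ring.png",np.vstack([np.hstack(a),np.pad(c,((0,0),(0,max(0,792-c.shape[1])),(0,0)))[:,:792]]))
E
```

```text
[ 0.6333 -0.1238  0.0591] [-2.6  9.6  3.1]
draw from tcp 0.06217628632737429 x 0.00031220044417772514
top [[365.6, 222.1], [382.6, 217.8]]
scene [[293.7, 283.7], [280.9, 299.8]]
wrist [[490.0, 282.8], [406.5, 284.9]] 448 283
```

View pics/ring.png

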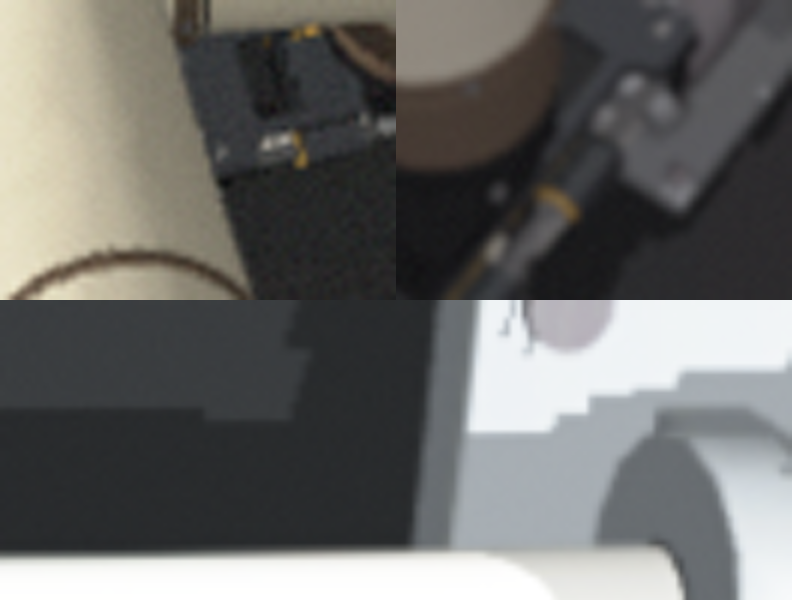

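The wrist view shows the bare rod reaching the mouth with the ring's black edge just starting to show, so the draw is about 61–62 mm. I'll go about 3.5 mm further.

Emit:
play_rows(commands=".014 -.056 0 0 0 0;.014 -.056 0 0 0 0;0 0 0 0 0 0;0 0 0 0 0 0;0 0 0 0 0 0;0 0 0 0 0 0")

```text
time_s: 23.95
tcp_pos: [0.6341, -0.1271, 0.0591]
ee_rot: [[-0.971, -0.239, -0.002], [-0.239, 0.971, 0.003], [0.001, 0.003, -1.0]]
wrist_force: [-3.9, 9.2, 3.0]
gripper_width: 0.273
gripper_force: 30.0
```

```bash
python3 - <<'E'
from h import *
T=np.array([.586,.0676,0]); y=np.radians(13.78); R=np.array([[np.cos(y),-np.sin(y),0],[np.sin(y),np.cos(y),0],[0,0,1]])
s=r.sense(); print(s["tcp_pos"].round(4),s["wrist_force"].round(1),"draw from tcp", -(R.T@(s["tcp_pos"]-T))[1]-.135)
i=cams.camera_info("wrist"); p,d=cams.capture("wrist"); cv2.imwrite("pics/w8.png",p)
u,v=wproj(T+R@[0,-.1,.042],i)[0].astype(int); print(u,v)
a=cv2.imread("pics/w7.png")[v-35:v+35,u-50:u+50]; b=p[v-35:v+35,u-50:u+50]
cv2.imwrite("pics/ring2.png",cv2.resize(np.hstack([a,b]),None,fx=4,fy=4,interpolation=cv2.INTER_NEAREST))
g=cv2.cvtColor(p,cv2.COLOR_BGR2GRAY); g7=cv2.cvtColor(cv2.imread("pics/w7.png"),cv2.COLOR_BGR2GRAY)
for dv in(-6,-2,2,6): print(dv,g7[v+dv,u-22:u+18].tolist(),g[v+dv,u-22:u+18].tolist())
E
```

```text
[ 0.6341 -0.1271  0.0591] [-3.9  9.2  3. ] draw from tcp 0.06550220060224105
495 282
-6 [209, 210, 210, 211, 210, 211, 211, 211, 211, 212, 212, 212, 213, 214, 214, 214, 213, 214, 216, 217, 197, 93, 84, 107, 107, 107, 108, 108, 108, 106, 107, 141, 210, 238, 240, 240, 240, 240, 240, 240] [214, 211, 210, 210, 209, 211, 211, 211, 211, 213, 211, 212, 212, 213, 213, 213, 214, 215, 216, 216, 198, 85, 39, 39, 39, 39, 49, 95, 109, 109, 107, 108, 107, 107, 108, 105, 122, 191, 236, 240]
-2 [233, 230, 230, 231, 231, 231, 231, 231, 231, 231, 232, 231, 231, 232, 232, 231, 231, 232, 232, 232, 234, 234, 144, 88, 106, 107, 108, 108, 108, 106, 106, 130, 209, 238, 241, 242, 243, 245, 246, 246] [255, 255, 255, 255, 255, 243, 231, 231, 231, 231, 231, 232, 232, 232, 231, 231, 231, 231, 232, 232, 233, 234, 144, 50, 43, 44, 44, 46, 79, 107, 108, 108, 108, 107, 108, 105, 117, 189, 235, 241]
2 [255, 255, 243, 238, 238, 239, 238, 238, 238, 238, 238, 238, 238, 238, 238, 238, 238, 238, 238, 238, 239, 241, 219, 107, 104, 108, 108, 108, 108, 108, 106, 119, 196, 239, 243, 244, 245, 246, 248, 248] [255, 255, 255, 255, 255, 255, 255, 254, 240, 238, 238, 238, 238, 238, 238, 238, 238, 238, 238, 238, 239, 241, 220, 87, 44, 48, 47, 48, 66, 107, 109, 108, 107, 108, 107, 105, 109, 164, 234, 243]
6 [255, 255, 246, 240, 241, 241, 241, 242, 242, 241, 239, 238, 239, 238, 237, 237, 237, 237, 237, 237, 238, 239, 193, 99, 104, 108, 108, 108, 107, 107, 107, 111, 179, 238, 245, 245, 246, 247, 248, 249] [255, 255, 255, 255, 255, 255, 255, 255, 243, 240, 238, 237, 239, 238, 237, 237, 237, 236, 237, 237, 238, 237, 177, 60, 41, 44, 44, 49, 79, 107, 109, 107, 109, 108, 108, 106, 106, 145, 234, 244]
```

View pics/ring2.png

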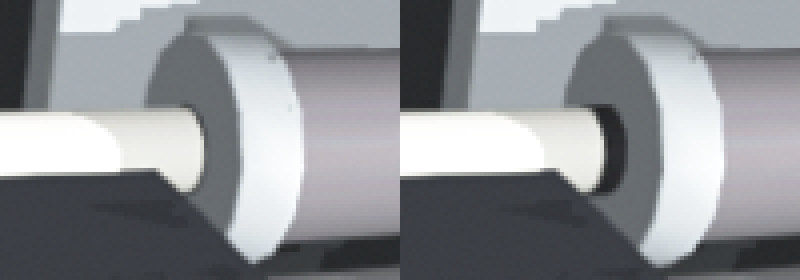

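The right half of the picture (now) shows the black ring at the mouth, about 6 px or 3.7 mm of its 4 mm. The draw is therefore about 64.7 mm, or 65.5 mm by the tool position: on the mark and steady. Handing in while holding it there.

Emit:
play_rows(commands="0 0 0 0 0 0;0 0 0 0 0 0;0 0 0 0 0 0")

```text
time_s: 24.3
tcp_pos: [0.634, -0.1271, 0.0591]
ee_rot: [[-0.971, -0.239, -0.002], [-0.239, 0.971, 0.003], [0.001, 0.003, -1.0]]
wrist_force: [-2.7, 10.0, 3.4]
gripper_width: 0.276
gripper_force: 30.0
```

```bash
python3 -c "
from station import r
print(r.sense()['tcp_pos'].round(4)); print(r.finish_job())"
```

```text
[ 0.634  -0.1271  0.0591]
the job is handed in; nothing more can be done
None
```

I handed the job in at 24.3 s: the three plates stand flush on the ledge (measured within about 1 mm), and the gripper holds the rod at about 65 mm with the black ring showing at the mouth, though the fingers seem to grip the handle by its cap rather than the post; no verdict came back.

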